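# Hold the pedal bin open, then let its lid down softly

### The job

Press the pedal of the small round steel bin down with your fingertips until the lid stands wide open, and keep it open for about three seconds so that I can tip the peelings in. Then ease the pedal back up so that the lid comes down gently and shuts completely without slamming, and take the hand away. Work the lid by the pedal only: do not touch the lid, do not push, tip or lift the bin, and leave the other things on the worktop where they are.

Things in the scene. Friction and masses are not known exactly. Their poses are not given: they have to be found in the camera images.
- bin: Small round pedal bin standing loose on the worktop: brushed steel body, black foot and collar, about 2.1 kg, 164 mm in diameter, 241 mm high to the crown of its lid. Origin: centre of its underside, z up. Its front, where the pedal sticks out, looks along its own -x; the lid's hinge is at the back, +x, and reaches 100 mm from the centre.
- pedal_tread (a point): Centre of the upper face of the pedal's flat steel tread, 64 mm wide (bin's y), 40 mm long (bin's x) and 6 mm thick. With the pedal up it lies 127 mm in front of the bin's axis (45 mm clear of the foot's wall), 42 mm above the worktop; the tread then slopes slightly up away from the bin (0.12 rad). Moves with the pedal.
- pedal (a joint): Pedal angle, rad: 0 up (lid shut), 0.24 fully down against its stop. It turns about a level axis along the bin's y, 20 mm in front of the bin's axis and 16 mm above the worktop, so fully down the tread centre is 26 mm lower (16 mm above the worktop). It takes about 4 to 12 N at the tread to push down; it has no spring: the lid's weight brings it up again at once when it is let go.
- lid (a joint): Lid angle, rad: 0 shut, 1.13 wide open. Linked to the pedal by a push rod: lid angle = 4.7 times pedal angle, so 1 mm of tread travel turns the lid about 0.044 rad. Let go, the lid falls and slams in less than half a second; it comes down as slowly as the tread is let up.
- lid_cap: The bin's lid, a shallow steel dome 164 mm in diameter and 25 mm high, 0.17 kg. Origin: centre of its underside; when shut, 216 mm above the worktop on the bin's axis. It swings up and back; it opens away from the pedal side.
- dabba: Bystander: closed round stainless spice box (masala dabba), 153 mm in diameter, 64 mm high. Origin: centre of its underside.
- tub: Bystander: blue plastic tub with white press-button lid, 116 x 116 mm, 107 mm high. Origin: centre of its underside.
- bowl: Bystander: white ceramic pinch bowl, 80 mm in diameter, 36 mm high. Origin: centre of its underside.
- sieve: Bystander: small steel sieve lying upside down, rim 84 mm in diameter, 35 mm high, wooden handle along its own +x out to 127 mm from the origin. Origin: centre of the rim, on the worktop.

How it is judged (in metres and radians):
On the way, in this order (a step that is already met when the one before it is completed fails the run):
1. the lid stands wide open (more than 0.95 rad) and stays so for 2.5 s (value of joint lid above 0.95 rad), for 2.5 s.
2. the lid is shut again (value of joint lid below 0.03 rad), for 0.2 s.
At the end, for the whole second after the job is handed in: After the lid has stood open past 0.95 rad for 2.5 s it is shut again (under 0.03 rad) with the pedal up; the bin stands upright within 20 mm of its place and the four bystanders within 15 mm of theirs (value of joint lid below 0.03 rad and value of joint pedal below 0.01 rad and distance of bin from where it was at the start of the episode below 0.02 m and angle between bin's own z axis and vertical below 0.03 rad and linear speed of bin below 0.02 m/s and distance of each of dabba, tub, bowl, sieve from where it was at the start of the episode below 0.015 m); the robot touches nothing.
It fails at once if the lid drops or slams (closing faster than 2.5 rad/s) (velocity of joint lid below -2.5 rad/s).
It fails at once if the lid itself is touched (contact force between any of the fingers, the arm and lid_cap above 0.5 N).
It fails at once if the bin is lifted or tipped (height (world z) of bin above 0.012 m or angle between bin's own z axis and vertical above 0.1 rad).
It fails at once if the bin is pushed more than 30 mm (distance of bin from where it was at the start of the episode above 0.03 m).
It fails at once if a bystander is moved or lifted (distance of any of dabba, tub, bowl, sieve from where it was at the start of the episode above 0.02 m).
It also fails if it takes over 51 s, if anything falls off the work surface, if the arm or the gripper's body presses on something with over 40 N, if the wrist force passes 120 N, or if a joint passes its speed limit or range.

### The arm

A 6-joint arm with a two-finger parallel gripper is mounted at the origin on the work surface. World frame = base frame: x ahead of the robot, y to its left, z up, the work surface at z = 0. Lengths are in mm, angles in rad, forces in N, time in s.
With the tool pointing down it reaches from about 275 to 1000 mm from the base axis. Payload 8.4 kg.
Tool frame: the origin (TCP) lies at the very end of the fingers, on their centre line; the grasp point (between the pads) lies 19 mm behind it; z points along the fingers, y is the direction in which the jaws open and shut (so a half turn about z gives the same grasp; the last joint's range is limited). The gripper opens to 85 mm and grips with 20 to 120 N. Pads are 22 mm wide; open, the fingers measure 114 mm over their backs; the gripper's body (76 mm by 85 mm) begins 54 mm behind the grasp point. The pads swing forward as they close: fully open they stand 13 mm farther back than shut.
Start: joints at [-1.136, 0.353, 1.633, -0, 1.155, -0.002], TCP at [264.4, -566.322, 231.281] pointing down, gripper open.
Joint ranges: [-2.63, 2.63], [-0.92, 2.1], [0.06, 2.66], [-1.3, 4.44], [0, 2.69], [-3.02, 3.02]. Speed limits (rad/s): [2.22, 2.22, 2.79, 3.14, 3.14, 3.14].

### API

Orientations are given as [roll, pitch, yaw] about the fixed x, y, z axes, in that order (R = Rz(yaw) Ry(pitch) Rx(roll)).
In Python, from rig import sense, grab_frame, sign_off, masks_of gives the robot as it stands. The module is installed in compiled form; this text tells all that it offers.
- The arm moves only by the shell command python3 -m inch 'ROWS' [FORCE]. ROWS is JSON, a list of rows, each an object of numbers: "gripper": the finger opening in m, from 0 to 0.0854; "tx", "ty", "tz": the shift along the tool's x, y, z in m; "spin": the turn about the tool's z in degrees. In form: [{"gripper": .., "tx": .., "ty": .., "tz": .., "spin": ..}, ...]. A call has exactly 8 rows; each row shifts and turns the commanded pose from where the row before left it, along the tool's axes as they then stand; what a row does not reach is not made up. A row lasts 1/10 s, in which the tool goes at most 50 mm and 8.59 degrees, less where a joint would pass 70% of its speed; a pose out of reach is approached as far as the arm can. A call is refused whole if a number of a shift passes 0.05 or a number of a turn 8.59, either way. A call with a gripper value outside its range is refused whole. The fingers move at their own pace and stop on an object; FORCE is the grip in N (left out, the last holds). Time passes only in rows, so rows that do not move let the fingers close, or fill a call up. It gives the time, the measured TCP pose, the force and the opening at its end, in the units of the state.
- sense(): the state, without advancing time (a new reading comes with each control period).
- grab_frame(name): name is "side" or "top"; returns a dict with "pixels" (384x512x3 uint8, red, green, blue), "K" (3x3 intrinsics, pixels), "extrinsics" (4x4, takes a point from camera to world coordinates). Camera axes: x right, y down, z forward; pixel columns grow to the right and rows downward; lengths in mm; the calibration is good to about 2 mm. A picture is of the moment at which its call begins. There is no depth.
- sign_off(): hands the job in, once; it reports no verdict.
Trained networks look in the newest picture that a camera, given by its name, has taken for a name from the list of things; names that differ only in an ending like _2 or _b are one class to them, and where a whole thing is asked for, a point or a joint stands for the part that bears it (a point fixed in the world has none). Each returns a list of dicts, best first, with "conf" (0 to 1); they miss things now and then, are a little off and sometimes report something else, mostly with a low value. They report only what shows in the picture. A call takes as long as a camera call.
- masks_of(camera, target): "pixels" (384x512 bool, what is visible of it) and "centre" ([row, column] in pixels, amid what is visible of it).
The state is a dict: "clock": time; "qpos": joint angles; "qvel": joint speeds; "joint_efforts": joint torques, N m; "eef_pos": TCP position; "tcp_rot": TCP orientation; "contact_force": force on the tool from outside, world axes, zero at the start; "wrist_torque": the same for the moment, N m; "opening": opening from 0.0 (shut) to 1.0 (fully open).
Only numpy, scipy, OpenCV 4.12 (cv2) and the standard library are available. Lean on these libraries where they do the work, as an engineer would, in place of code of your own. Each camera call takes 0.05 s, during which the arm holds its last target.

## Working session

There is one attempt and no reset: what is moved stays moved. The work goes in short steps, Python scripts to look and compute and a shell command to move; the robot and the scene stay as the last step left them, time stands still between calls to the robot, and variables do not carry over. Pictures are saved under pics/ and viewed, and the job is handed in when it is done.

```bash
mkdir -p pics; python3 - <<'E'
from rig import *
import cv2,numpy as np
for c in ["side","top"]:
    f=grab_frame(c); cv2.imwrite(f"pics/{c}0.png",f["pixels"][:,:,::-1])
    print(c,f["K"].tolist() if hasattr(f["K"],'tolist') else f["K"],np.round(f["extrinsics"],3).tolist())
    for n in ["bin","pedal_tread","lid_cap","dabba","tub","bowl","sieve"]:
        for m in masks_of(c,n)[:2]:
            p=np.array(m["pixels"]); ys,xs=np.where(p)
            print(n,round(m["conf"],2),np.round(m["centre"],1),p.sum(),(xs.min(),xs.max(),ys.min(),ys.max()) if len(xs) else None)
s=sense();print(s)
E
```

```text
side [[351.0259400798379, 0.0, 260.0998198993029], [0.0, 351.0259400798379, 195.1510702201319], [0.0, 0.0, 1.0]] [[-0.972, -0.135, 0.193, 324.225], [-0.235, 0.495, -0.837, 881.141], [0.017, -0.858, -0.513, 711.714], [0.0, 0.0, 0.0, 1.0]]
bin 0.6 [191.1 258.3] 3854 (np.int64(224), np.int64(283), np.int64(150), np.int64(233))
bin 0.37 [226.1 236. ] 215 (np.int64(224), np.int64(247), np.int64(222), np.int64(233))
pedal_tread 0.72 [226.3 237.2] 202 (np.int64(224), np.int64(247), np.int64(221), np.int64(233))
lid_cap 0.83 [165.1 258.9] 978 (np.int64(233), np.int64(283), np.int64(151), np.int64(175))
tub 0.71 [311.1 171.6] 3595 (np.int64(133), np.int64(202), np.int64(275), np.int64(346))
bowl 0.5 [183.8 309.1] 208 (np.int64(298), np.int64(316), np.int64(176), np.int64(189))
sieve 0.86 [353.  263.4] 1330 (np.int64(212), np.int64(287), np.int64(332), np.int64(367))
top [[403.5163935118469, 0.0, 257.65176781208623], [0.0, 403.5163935118469, 197.4794459463851], [0.0, 0.0, 1.0]] [[-0.021, -0.994, 0.103, 438.189], [-1.0, 0.021, 0.003, -8.88], [-0.005, -0.103, -0.995, 1163.837], [0.0, 0.0, 0.0, 1
[... 814 characters left out ...]
))
{'clock': 0.8, 'qpos': array([-1.13638133e+00,  3.52992693e-01,  1.63339173e+00,  7.38918966e-06,
        1.15522785e+00, -2.41994860e-03]), 'qvel': array([ 1.06711051e-03,  3.24185580e-04, -2.34452678e-04,  1.04743224e-03,
        7.24290929e-05, -1.09806181e-03]), 'joint_efforts': array([ 2.90571579e-04, -6.05101848e+01, -3.42427862e+01, -8.98559938e-05,
        9.99549484e-04,  1.91746335e-05]), 'eef_pos': array([ 264.41111543, -566.31214884,  231.2890809 ]), 'tcp_rot': array([-3.14157305e+00, -6.80766653e-06,  4.36831959e-01]), 'contact_force': array([ 0.30458148,  0.32143974, -0.64411176]), 'wrist_torque': array([ 0.01151884,  0.03150056, -0.0246228 ]), 'opening': 1.0014467981909276}
```

View pics/side0.png

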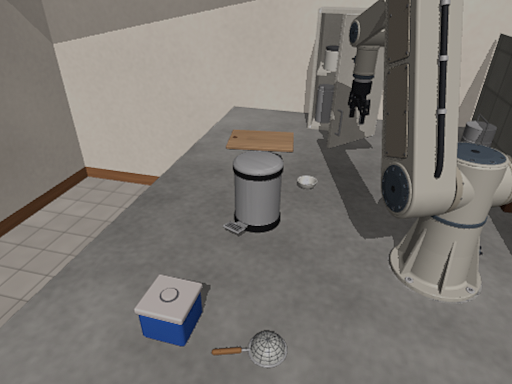

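View pics/top0.png

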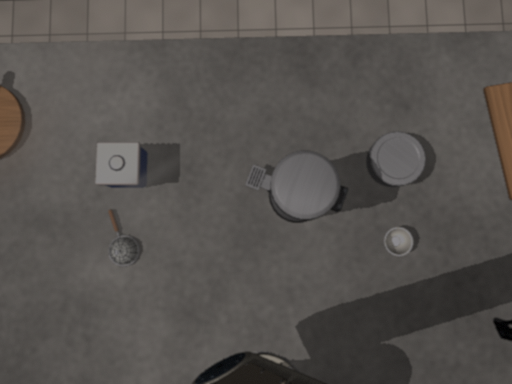

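```bash
cat > h.py <<'E'
from rig import *
import numpy as np
def ray(f,rc,z):
    K=f["K"];E=np.array(f["extrinsics"]);d=E[:3,:3]@np.linalg.inv(K)@np.array([rc[1],rc[0],1.]);o=E[:3,3]
    return o+d*(z-o[2])/d[2]
def proj(f,p):
    E=np.array(f["extrinsics"]);c=E[:3,:3].T@(np.array(p)-E[:3,3]);u=f["K"]@c;return u[:2]/u[2]
E
python3 - <<'E'
from h import *
for c in ["top","side"]:
    f=grab_frame(c)
    for n,z in [("pedal_tread",42),("lid_cap",228),("dabba",64),("tub",107),("bowl",36),("sieve",25)]:
        m=masks_of(c,n)
        if m: 
            p=m[0]["pixels"];ys,xs=np.where(p)
            print(c,n,np.round(ray(f,m[0]["centre"],z)),np.round(ray(f,[ys.mean(),xs.mean()],z)))
E
```

```text
top pedal_tread [612.  -7.  42.] [609.  -8.  42.]
top lid_cap [ 563. -123.  228.] [ 564. -117.  228.]
top dabba [ 641. -388.   64.] [ 650. -389.   64.]
top tub [643. 364. 107.] [644. 355. 107.]
top bowl [ 431. -388.   36.] [ 426. -392.   36.]
top sieve [418. 383.  25.] [427. 377.  25.]
side pedal_tread [605.  -9.  42.] [607.   3.  42.]
side lid_cap [555. -98. 228.] [559. -99. 228.]
side bowl [ 415. -377.   36.] [ 419. -368.   36.]
side sieve [421. 407.  25.] [424. 404.  25.]
```

The side view shows the bin at about (258,190) with its pedal at (236,228), towards the tub. The top view shows the tread at about (257,178), the lid centred near (305,186) and the hinge at (341,199). I'll zoom in to refine these.

```bash
python3 - <<'E'
from h import *
import cv2
a=cv2.imread("pics/top0.png")[135:235,230:360]; b=cv2.imread("pics/side0.png")[140:245,210:300]
cv2.imwrite("pics/z1.png",cv2.resize(a,None,fx=6,fy=6,interpolation=cv2.INTER_CUBIC))
cv2.imwrite("pics/z2.png",cv2.resize(b,None,fx=5.7,fy=5.7,interpolation=cv2.INTER_CUBIC))
E
```

```text
(no output)
```

View pics/z1.png

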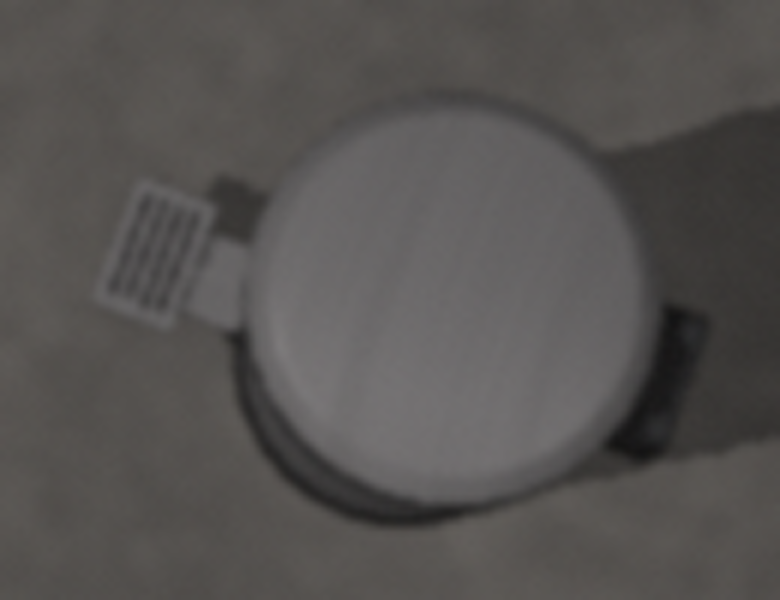

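View pics/z2.png

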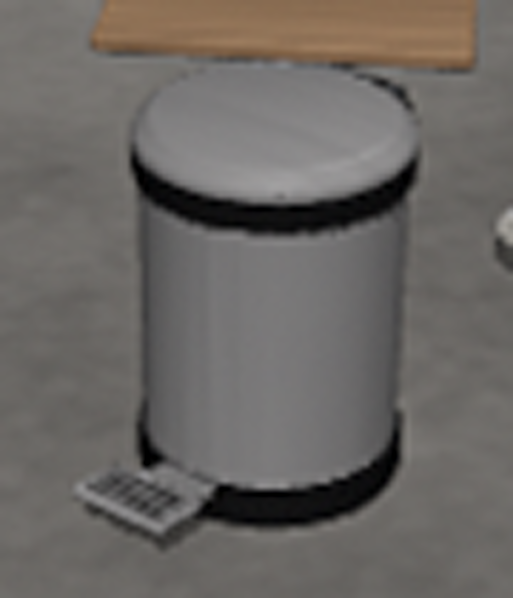

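```bash
python3 - <<'E'
from h import *
f=grab_frame("top")
q=lambda x,y:[135+(y-2.5)/6,230+(x-2.5)/6]
P=[ray(f,q(*c),z)[:2] for c,z in [((97,298),44.4),((142,178),44.4),((217,208),39.6),((172,328),39.6)]]
P=np.array(P);print(np.round(P,1)); t=P.mean(0);print("tread",t)
d=(P[2]+P[3]-P[0]-P[1])/2;print("len",np.linalg.norm(d),"yaw",np.arctan2(d[1],d[0]), "wid",np.linalg.norm(P[1]-P[0]),np.linalg.norm(P[3]-P[2]))
w=(P[0]-P[1]+P[3]-P[2]);print("yaw from w", np.arctan2(w[1],w[0])+0)
L=ray(f,q(453,297),218)[:2];print("lid",L,"dist",np.linalg.norm(L-t),"yaw",np.arctan2(*(L-t)[::-1]))
g=grab_frame("side")
t3=[*t,42]
print(proj(g,t3),proj(g,[*L,241]),proj(g,[*L,0]))
E
```

```text
[[592.3  27.1]
 [648.6   5. ]
 [634.4 -29.9]
 [578.   -7.6]]
tread [613.30420846  -1.37699257]
len 37.588119625444165 yaw -1.958417635050575 wid 60.48223399538351 60.64754066235621
yaw from w 2.7658611603288628
lid [ 565.75005288 -118.71888845] dist 126.6116828754091 yaw -1.9558302552395461
[233.76255753 225.66610681] [257.57566888 156.56935758] [256.64064094 218.57140383]
```

```bash
python3 -m inch '[{"gripper":0,"tx":0,"ty":0,"tz":-0.015,"spin":0},{"gripper":0,"tx":0,"ty":0,"tz":-0.015,"spin":-7},{"gripper":0,"tx":0,"ty":0,"tz":-0.015,"spin":-7},{"gripper":0,"tx":0,"ty":0,"tz":-0.015,"spin":-7},{"gripper":0,"tx":0,"ty":0,"tz":-0.015,"spin":-7},{"gripper":0,"tx":0,"ty":0,"tz":-0.015,"spin":-7},{"gripper":0,"tx":0,"ty":0,"tz":-0.015,"spin":-7.8},{"gripper":0,"tx":0,"ty":0,"tz":-0.015,"spin":0}]' 30
python3 - <<'E'
from h import *
s=sense();print(s)
y=s["tcp_rot"][2];t=np.array([613.3,-1.4])+12*np.array([.377,.926]);d=t-s["eef_pos"][:2]
print(t,d@[np.cos(y),np.sin(y)],d@[np.sin(y),-np.cos(y)])
E
```

```text
clock: 2.4
eef_pos: [264.4, -566.4, 353.2]
tcp_rot: [3.141, 0.001, 1.186]
contact_force: [-0.3, -0.0, 0.7]
opening: 0.001
{'clock': 2.4, 'qpos': array([-1.13642403e+00,  2.65299975e-01,  1.48605945e+00, -2.58660760e-05,
        1.38921592e+00, -7.51444115e-01]), 'qvel': array([ 0.00080578, -0.07986108, -0.20952655, -0.00109102,  0.2894543 ,
        0.15908693]), 'joint_efforts': array([ 2.47595657e-03, -5.73595262e+01, -3.70344508e+01, -1.36391758e-03,
       -4.50644251e-01, -1.98796101e+00]), 'eef_pos': array([ 264.40461144, -566.38776486,  353.20747237]), 'tcp_rot': array([3.14086668e+00, 7.13100215e-04, 1.18582081e+00]), 'contact_force': array([-0.31016295, -0.04217883,  0.73735787]), 'wrist_torque': array([-0.06367156,  0.00342837, -0.01762184]), 'opening': 0.0007614908637613557}
[617.824   9.712] 666.6555173244594 111.20532588897328
```

```bash
python3 -m inch '[{"gripper":0,"tx":0.0278,"ty":0.0046,"tz":0,"spin":0},{"gripper":0,"tx":0.0278,"ty":0.0046,"tz":0,"spin":0},{"gripper":0,"tx":0.0278,"ty":0.0046,"tz":0,"spin":0},{"gripper":0,"tx":0.0278,"ty":0.0046,"tz":0,"spin":0},{"gripper":0,"tx":0.0278,"ty":0.0046,"tz":0,"spin":0},{"gripper":0,"tx":0.0278,"ty":0.0046,"tz":0,"spin":0},{"gripper":0,"tx":0.0278,"ty":0.0046,"tz":0,"spin":0},{"gripper":0,"tx":0.0278,"ty":0.0046,"tz":0,"spin":0}]'
python3 -m inch '[{"gripper":0,"tx":0.0278,"ty":0.0046,"tz":0,"spin":0},{"gripper":0,"tx":0.0278,"ty":0.0046,"tz":0,"spin":0},{"gripper":0,"tx":0.0278,"ty":0.0046,"tz":0,"spin":0},{"gripper":0,"tx":0.0278,"ty":0.0046,"tz":0,"spin":0},{"gripper":0,"tx":0.0278,"ty":0.0046,"tz":0,"spin":0},{"gripper":0,"tx":0.0278,"ty":0.0046,"tz":0,"spin":0},{"gripper":0,"tx":0.0278,"ty":0.0046,"tz":0,"spin":0},{"gripper":0,"tx":0.0278,"ty":0.0046,"tz":0,"spin":0}]'
python3 -m inch '[{"gripper":0,"tx":0.0278,"ty":0.0046,"tz":0,"spin":0},{"gripper":0,"tx":0.0278,"ty":0.0046,"tz":0,"spin":0},{"gripper":0,"tx":0.0278,"ty":0.0046,"tz":0,"spin":0},{"gripper":0,"tx":0.0278,"ty":0.0046,"tz":0,"spin":0},{"gripper":0,"tx":0.0278,"ty":0.0046,"tz":0,"spin":0},{"gripper":0,"tx":0.0278,"ty":0.0046,"tz":0,"spin":0},{"gripper":0,"tx":0.0278,"ty":0.0046,"tz":0,"spin":0},{"gripper":0,"tx":0,"ty":0,"tz":0,"spin":0}]'
python3 - <<'E'
from h import *
import cv2
f=grab_frame("side");cv2.imwrite("pics/s1.png",f["pixels"][:,:,::-1])
s=sense();print(s["eef_pos"],s["tcp_rot"],s["clock"])
y=s["tcp_rot"][2];t=np.array([617.8,9.7]);d=t-s["eef_pos"][:2]
print(d@[np.cos(y),np.sin(y)],d@[np.sin(y),-np.cos(y)])
E
```

```text
clock: 3.2
eef_pos: [383.0, -373.3, 352.4]
tcp_rot: [3.141, 0.0, 1.179]
contact_force: [1.0, -1.4, -0.2]
opening: -0.001
clock: 4.0
eef_pos: [501.0, -181.2, 352.4]
tcp_rot: [3.141, 0.0, 1.179]
contact_force: [1.1, 0.1, 0.4]
opening: -0.0
clock: 4.8
eef_pos: [605.0, -11.6, 351.9]
tcp_rot: [3.141, -0.001, 1.182]
contact_force: [-0.2, -0.3, 0.8]
opening: -0.007
[604.18589524 -12.95513934 351.8381201 ] [ 3.14141392e+00 -1.25251308e-04  1.18240219e+00] 4.85
26.123445782793205 4.020543201129224
```

View pics/s1.png

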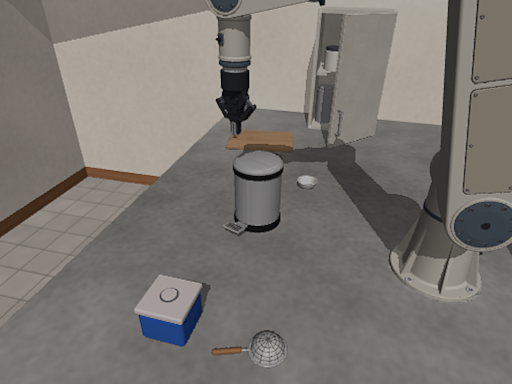

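The tip is at about (235,137), above and in front of the bin, and the forearm is well clear of it. Next I finish the lateral shift, then go down.

```bash
python3 -m inch '[{"gripper":0,"tx":0.013,"ty":0.002,"tz":0,"spin":0},{"gripper":0,"tx":0.013,"ty":0.002,"tz":0,"spin":0},{"gripper":0,"tx":0,"ty":0,"tz":0.02,"spin":0},{"gripper":0,"tx":0,"ty":0,"tz":0.02,"spin":0},{"gripper":0,"tx":0,"ty":0,"tz":0.02,"spin":0},{"gripper":0,"tx":0,"ty":0,"tz":0.02,"spin":0},{"gripper":0,"tx":0,"ty":0,"tz":0.01,"spin":0},{"gripper":0,"tx":0,"ty":0,"tz":0.01,"spin":0}]'
python3 - <<'E'
from h import *
import cv2
f=grab_frame("side");cv2.imwrite("pics/s2.png",f["pixels"][:,:,::-1])
g=grab_frame("top");cv2.imwrite("pics/t2.png",cv2.resize(g["pixels"][100:260,200:400,::-1],None,fx=3.5,fy=3.5))
s=sense();print(s["eef_pos"],s["tcp_rot"],s["clock"])
y=s["tcp_rot"][2];t=np.array([617.8,9.7]);d=t-s["eef_pos"][:2]
print(d@[np.cos(y),np.sin(y)],d@[np.sin(y),-np.cos(y)])
E
```

```text
clock: 5.65
eef_pos: [617.4, 8.5, 251.0]
tcp_rot: [3.142, -0.0, 1.183]
contact_force: [-0.3, -0.6, 0.7]
opening: 0.005
[616.8483512    8.4680055  250.36264289] [-3.14018345e+00  5.18621331e-04  1.18334248e+00] 5.75
1.5002353564231832 0.4156197351233414
```

View pics/s2.png

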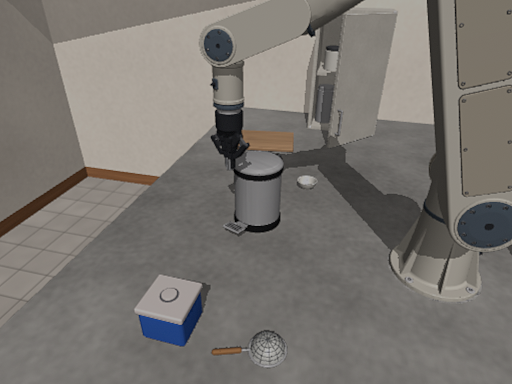

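View pics/t2.png

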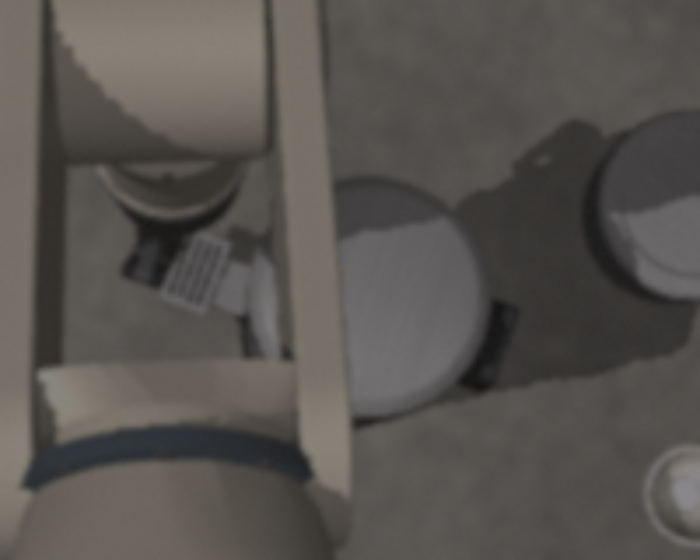

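```bash
python3 - <<'E'
from h import *
from scipy.optimize import least_squares
g=grab_frame("side");s=sense();p=s["eef_pos"]
for px in [(218,45)]:
    for yo in [0,62]:
        r=least_squares(lambda v:proj(g,[p[0]+v[0],p[1]+yo,p[2]+v[1]])-np.array(px),[0,300]);print(yo,r.x,r.x[1])
# pixel scale there
print(proj(g,[p[0],p[1]+62,p[2]+r.x[1]]),proj(g,[p[0],p[1]+62,p[2]+r.x[1]+45]))
print(s["qpos"])
E
```

```text
0 [ 21.21115435 333.95051138] 333.95051138093004
62 [ -1.11352676 342.93380762] 342.93380761911084
[217.53352176  44.97416027] [216.61860931  22.9193987 ]
[1.12122521e-02 3.23505848e-01 1.62944997e+00 1.57884685e-05
 1.18895108e+00 3.98551629e-01]
```

Estimated clearance between the opening lid and the forearm is 18 mm or more, so I descend to just above the tread.

```bash
python3 -m inch '[{"gripper":0,"tx":0.0015,"ty":0,"tz":0.025,"spin":0},{"gripper":0,"tx":0,"ty":0,"tz":0.025,"spin":0},{"gripper":0,"tx":0,"ty":0,"tz":0.025,"spin":0},{"gripper":0,"tx":0,"ty":0,"tz":0.025,"spin":0},{"gripper":0,"tx":0,"ty":0,"tz":0.025,"spin":0},{"gripper":0,"tx":0,"ty":0,"tz":0.025,"spin":0},{"gripper":0,"tx":0,"ty":0,"tz":0.02,"spin":0},{"gripper":0,"tx":0,"ty":0,"tz":0.01,"spin":0}]'
python3 - <<'E'
from h import *
import cv2
f=grab_frame("side");cv2.imwrite("pics/s3.png",cv2.resize(f["pixels"][30:250,150:350,::-1],None,fx=2.7,fy=2.7))
s=sense();print(s["eef_pos"],s["tcp_rot"],s["clock"],s["contact_force"])
E
```

```text
clock: 6.6
eef_pos: [617.7, 9.8, 70.5]
tcp_rot: [-3.141, 0.0, 1.184]
contact_force: [-0.6, 0.2, -0.2]
opening: 0.003
[617.22495591   9.80653623  69.60988292] [-3.13993082e+00  6.66037662e-04  1.18356654e+00] 6.65 [-0.55634508 -0.42595137 -0.68892239]
```

View pics/s3.png

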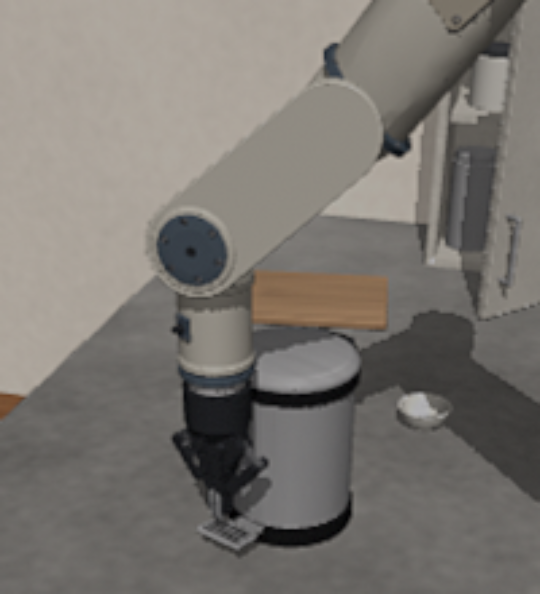

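```bash
python3 -m inch '[{"gripper":0,"tx":0,"ty":0,"tz":0.006,"spin":0},{"gripper":0,"tx":0,"ty":0,"tz":0.006,"spin":0},{"gripper":0,"tx":0,"ty":0,"tz":0.005,"spin":0},{"gripper":0,"tx":0,"ty":0,"tz":0.004,"spin":0},{"gripper":0,"tx":0,"ty":0,"tz":0.003,"spin":0},{"gripper":0,"tx":0,"ty":0,"tz":0.002,"spin":0},{"gripper":0,"tx":0,"ty":0,"tz":0.002,"spin":0},{"gripper":0,"tx":0,"ty":0,"tz":0.002,"spin":0}]'
python3 - <<'E'
from h import *
import cv2
f=grab_frame("side");cv2.imwrite("pics/s4.png",cv2.resize(f["pixels"][130:250,180:320,::-1],None,fx=4,fy=4))
s=sense();print(s["eef_pos"],s["clock"],s["contact_force"])
E
```

```text
clock: 7.45
eef_pos: [618.1, 10.1, 41.9]
tcp_rot: [3.141, -0.001, 1.184]
contact_force: [-2.2, 2.1, 8.2]
opening: 0.007
[618.09094962  10.18789235  41.65425984] 7.5 [-0.09165126  1.60082913  6.65726029]
```

View pics/s4.png

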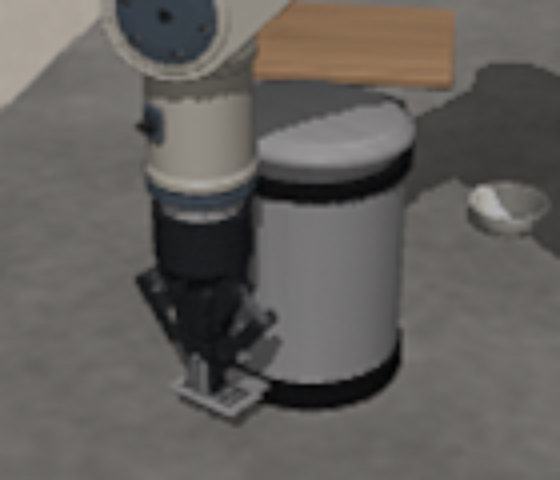

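In contact at about 7 N. The tip sits on the tread at (208,385) in the zoom. Pressing slowly.

```bash
python3 -m inch '[{"gripper":0,"tx":0,"ty":0,"tz":0.001,"spin":0},{"gripper":0,"tx":0,"ty":0,"tz":0.002,"spin":0},{"gripper":0,"tx":0,"ty":0,"tz":0.002,"spin":0},{"gripper":0,"tx":0,"ty":0,"tz":0.002,"spin":0},{"gripper":0,"tx":0,"ty":0,"tz":0.002,"spin":0},{"gripper":0,"tx":0,"ty":0,"tz":0.002,"spin":0},{"gripper":0,"tx":0,"ty":0,"tz":0.002,"spin":0},{"gripper":0,"tx":0,"ty":0,"tz":0.002,"spin":0}]'
python3 - <<'E'
from h import *
import cv2
f=grab_frame("side");cv2.imwrite("pics/s5.png",cv2.resize(f["pixels"][90:250,180:320,::-1],None,fx=3.5,fy=3.5))
s=sense();print(s["eef_pos"],s["clock"],s["contact_force"])
E
```

```text
clock: 8.3
eef_pos: [619.0, 10.9, 27.3]
tcp_rot: [3.14, -0.002, 1.183]
contact_force: [-0.5, 6.3, 7.2]
opening: 0.002
[618.82370037  10.68612556  26.91188284] 8.35 [1.56280621 3.74998871 5.0506696 ]
```

View pics/s5.png

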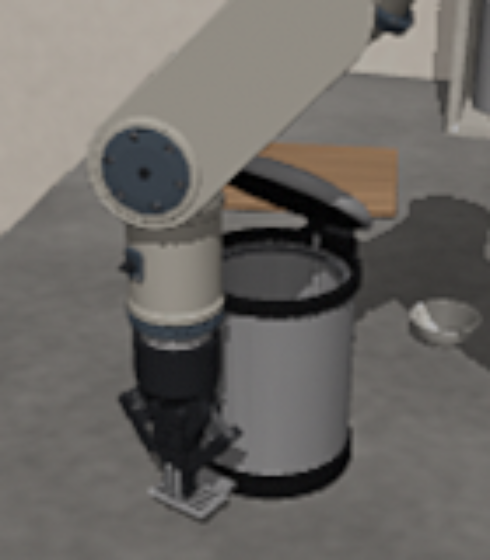

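The lid is about half open and the bin has stayed put. Continuing to wide open.

```bash
python3 -m inch '[{"gripper":0,"tx":0,"ty":0,"tz":0.002,"spin":0},{"gripper":0,"tx":0,"ty":0,"tz":0.002,"spin":0},{"gripper":0,"tx":0,"ty":0,"tz":0.002,"spin":0},{"gripper":0,"tx":0,"ty":0,"tz":0.0015,"spin":0},{"gripper":0,"tx":0,"ty":0,"tz":0.001,"spin":0},{"gripper":0,"tx":0,"ty":0,"tz":0.001,"spin":0},{"gripper":0,"tx":0,"ty":0,"tz":0.0005,"spin":0},{"gripper":0,"tx":0,"ty":0,"tz":0,"spin":0}]'
python3 - <<'E'
from h import *
import cv2
f=grab_frame("side");cv2.imwrite("pics/s6.png",cv2.resize(f["pixels"][70:250,180:320,::-1],None,fx=3.3,fy=3.3))
s=sense();print(s["eef_pos"],s["clock"],s["contact_force"])
E
```

```text
clock: 9.15
eef_pos: [617.8, 9.5, 16.2]
tcp_rot: [3.141, 0.0, 1.184]
contact_force: [2.0, 0.8, 1.9]
opening: -0.0
[617.78115069   9.56978643  16.17950375] 9.2 [2.49897907 0.93037366 2.97629247]
```

View pics/s6.png

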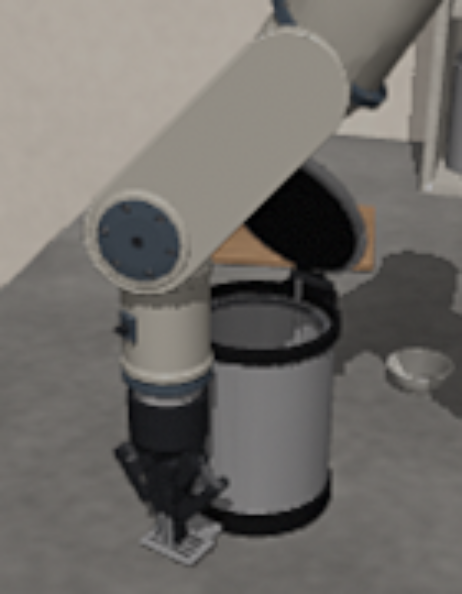

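```bash
python3 -m inch '[{"gripper":0,"tx":0,"ty":0,"tz":0.0005,"spin":0},{"gripper":0,"tx":0,"ty":0,"tz":0,"spin":0},{"gripper":0,"tx":0,"ty":0,"tz":0.0005,"spin":0},{"gripper":0,"tx":0,"ty":0,"tz":0,"spin":0},{"gripper":0,"tx":0,"ty":0,"tz":0,"spin":0},{"gripper":0,"tx":0,"ty":0,"tz":0,"spin":0},{"gripper":0,"tx":0,"ty":0,"tz":0,"spin":0},{"gripper":0,"tx":0,"ty":0,"tz":0,"spin":0}]'
python3 - <<'E'
from h import *
import cv2
f=grab_frame("side");s=sense();print(s["eef_pos"],s["clock"],s["contact_force"])
im=cv2.resize(f["pixels"][100:200,230:310,::-1],None,fx=6,fy=6,interpolation=cv2.INTER_CUBIC)
yw=-1.957;bx=np.array([np.cos(yw),np.sin(yw)]);by=np.array([-bx[1],bx[0]]);c0=np.array([565.75,-118.7])
for th,col in [(.85,(0,0,255)),(.95,(0,255,255)),(1.1,(0,255,0))]:
    pts=[]
    for ph in np.linspace(0,2*np.pi,60):
        sx=92+82*np.cos(ph);l=82*np.sin(ph);xb=92-sx*np.cos(th);z=216+sx*np.sin(th)
        u=proj(f,[*(c0+bx*xb+by*l),z]);pts.append(((u-[230,100])*6+3).astype(int))
    cv2.polylines(im,[np.array(pts)],True,col,1)
cv2.imwrite("pics/s7.png",im)
E
```

```text
clock: 10.0
eef_pos: [617.8, 9.6, 15.7]
tcp_rot: [3.141, 0.0, 1.184]
contact_force: [0.4, -0.3, 7.5]
opening: -0.0
[617.85164685   9.61782527  15.67621164] 10.05 [ 1.83623976 -0.68840237  6.72286195]
```

View pics/s7.png

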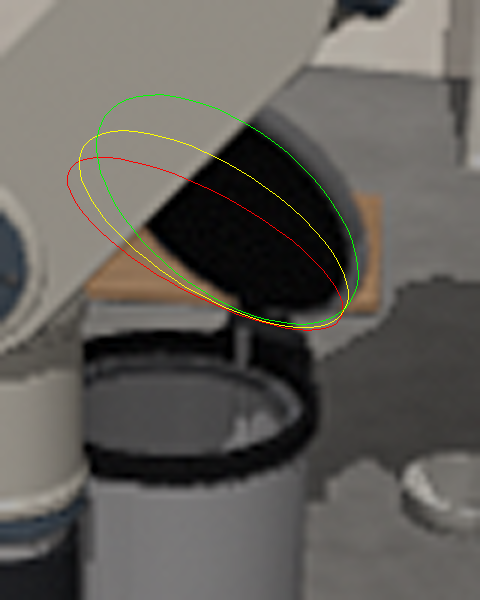

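The lid edge matches the overlay for 1.1 rad and the force is rising slightly, so the pedal is at its stop. Holding.

```bash
python3 -m inch '[{"gripper":0},{"gripper":0},{"gripper":0},{"gripper":0},{"gripper":0},{"gripper":0},{"gripper":0},{"gripper":0}]'
python3 -m inch '[{"gripper":0},{"gripper":0},{"gripper":0},{"gripper":0},{"gripper":0},{"gripper":0},{"gripper":0},{"gripper":0}]'
python3 -m inch '[{"gripper":0},{"gripper":0},{"gripper":0},{"gripper":0},{"gripper":0},{"gripper":0},{"gripper":0},{"gripper":0}]'
python3 -m inch '[{"gripper":0},{"gripper":0},{"gripper":0},{"gripper":0},{"gripper":0},{"gripper":0},{"gripper":0},{"gripper":0}]'
```

```text
$[0]: bad value
$[0]: bad value
$[0]: bad value
$[0]: bad value
```

```bash
python3 -m inch '[{"gripper":0,"tx":0,"ty":0,"tz":0,"spin":0},{"gripper":0,"tx":0,"ty":0,"tz":0,"spin":0},{"gripper":0,"tx":0,"ty":0,"tz":0,"spin":0},{"gripper":0,"tx":0,"ty":0,"tz":0,"spin":0},{"gripper":0,"tx":0,"ty":0,"tz":0,"spin":0},{"gripper":0,"tx":0,"ty":0,"tz":0,"spin":0},{"gripper":0,"tx":0,"ty":0,"tz":0,"spin":0},{"gripper":0,"tx":0,"ty":0,"tz":0,"spin":0}]'
python3 -m inch '[{"gripper":0,"tx":0,"ty":0,"tz":0,"spin":0},{"gripper":0,"tx":0,"ty":0,"tz":0,"spin":0},{"gripper":0,"tx":0,"ty":0,"tz":0,"spin":0},{"gripper":0,"tx":0,"ty":0,"tz":0,"spin":0},{"gripper":0,"tx":0,"ty":0,"tz":0,"spin":0},{"gripper":0,"tx":0,"ty":0,"tz":0,"spin":0},{"gripper":0,"tx":0,"ty":0,"tz":0,"spin":0},{"gripper":0,"tx":0,"ty":0,"tz":0,"spin":0}]'
python3 -m inch '[{"gripper":0,"tx":0,"ty":0,"tz":0,"spin":0},{"gripper":0,"tx":0,"ty":0,"tz":0,"spin":0},{"gripper":0,"tx":0,"ty":0,"tz":0,"spin":0},{"gripper":0,"tx":0,"ty":0,"tz":0,"spin":0},{"gripper":0,"tx":0,"ty":0,"tz":0,"spin":0},{"gripper":0,"tx":0,"ty":0,"tz":0,"spin":0},{"gripper":0,"tx":0,"ty":0,"tz":0,"spin":0},{"gripper":0,"tx":0,"ty":0,"tz":0,"spin":0}]'
python3 - <<'E'
from h import *
import cv2
f=grab_frame("side");cv2.imwrite("pics/s8.png",cv2.resize(f["pixels"][70:250,180:320,::-1],None,fx=3.3,fy=3.3))
E
```

```text
clock: 10.85
eef_pos: [617.9, 9.6, 15.7]
tcp_rot: [3.141, 0.0, 1.184]
contact_force: [0.8, -0.7, 6.8]
opening: -0.003
clock: 11.65
eef_pos: [617.9, 9.6, 15.7]
tcp_rot: [3.141, 0.0, 1.184]
contact_force: [0.1, -0.5, 7.1]
opening: 0.002
clock: 12.45
eef_pos: [617.9, 9.6, 15.7]
tcp_rot: [3.141, 0.0, 1.184]
contact_force: [0.4, -0.4, 6.7]
opening: -0.002
```

View pics/s8.png

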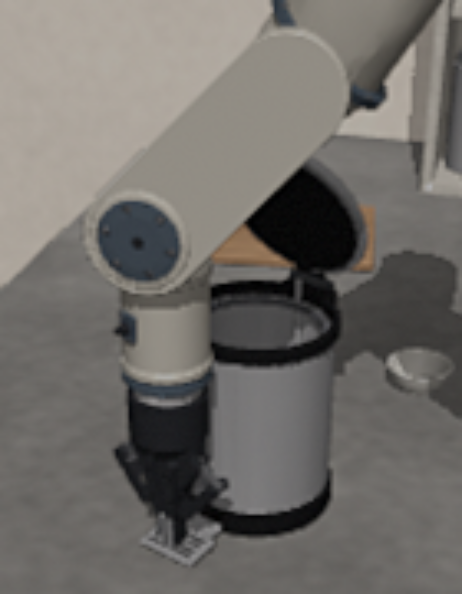

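The lid has stood wide open for more than 3.2 s. Now I ease it up.

```bash
python3 -m inch '[{"gripper":0,"tx":0,"ty":0,"tz":-0.0005,"spin":0},{"gripper":0,"tx":0,"ty":0,"tz":-0.001,"spin":0},{"gripper":0,"tx":0,"ty":0,"tz":-0.0015,"spin":0},{"gripper":0,"tx":0,"ty":0,"tz":-0.0015,"spin":0},{"gripper":0,"tx":0,"ty":0,"tz":-0.0015,"spin":0},{"gripper":0,"tx":0,"ty":0,"tz":-0.0015,"spin":0},{"gripper":0,"tx":0,"ty":0,"tz":-0.0015,"spin":0},{"gripper":0,"tx":0,"ty":0,"tz":-0.0015,"spin":0}]'
python3 -m inch '[{"gripper":0,"tx":0,"ty":0,"tz":-0.0015,"spin":0},{"gripper":0,"tx":0,"ty":0,"tz":-0.0015,"spin":0},{"gripper":0,"tx":0,"ty":0,"tz":-0.0015,"spin":0},{"gripper":0,"tx":0,"ty":0,"tz":-0.0015,"spin":0},{"gripper":0,"tx":0,"ty":0,"tz":-0.0015,"spin":0},{"gripper":0,"tx":0,"ty":0,"tz":-0.001,"spin":0},{"gripper":0,"tx":0,"ty":0,"tz":-0.001,"spin":0},{"gripper":0,"tx":0,"ty":0,"tz":-0.001,"spin":0}]'
python3 -m inch '[{"gripper":0,"tx":0,"ty":0,"tz":-0.001,"spin":0},{"gripper":0,"tx":0,"ty":0,"tz":-0.001,"spin":0},{"gripper":0,"tx":0,"ty":0,"tz":-0.001,"spin":0},{"gripper":0,"tx":0,"ty":0,"tz":-0.001,"spin":0},{"gripper":0,"tx":0,"ty":0,"tz":-0.0005,"spin":0},{"gripper":0,"tx":0,"ty":0,"tz":-0.0005,"spin":0},{"gripper":0,"tx":0,"ty":0,"tz":-0.0005,"spin":0},{"gripper":0,"tx":0,"ty":0,"tz":-0.0005,"spin":0}]'
python3 -c "
from h import *
s=sense();print(s['eef_pos'],s['contact_force'])"
```

```text
clock: 13.3
eef_pos: [617.4, 9.6, 25.9]
tcp_rot: [-3.141, 0.0, 1.184]
contact_force: [-2.0, -3.9, 4.5]
opening: -0.004
clock: 14.1
eef_pos: [617.8, 9.7, 36.4]
tcp_rot: [3.142, 0.0, 1.184]
contact_force: [-1.8, -3.5, 5.0]
opening: -0.001
clock: 14.9
eef_pos: [617.8, 9.5, 42.4]
tcp_rot: [3.141, 0.0, 1.184]
contact_force: [-2.4, -5.1, 5.0]
opening: -0.003
[617.76263642   9.52006245  42.42598795] [-2.35508163 -5.13624118  4.99666439]
```

```bash
python3 -m inch '[{"gripper":0,"tx":0,"ty":0,"tz":-0.0005,"spin":0},{"gripper":0,"tx":0,"ty":0,"tz":-0.0005,"spin":0},{"gripper":0,"tx":0,"ty":0,"tz":-0.0005,"spin":0},{"gripper":0,"tx":0,"ty":0,"tz":-0.0005,"spin":0},{"gripper":0,"tx":0,"ty":0,"tz":-0.0005,"spin":0},{"gripper":0,"tx":0,"ty":0,"tz":-0.0005,"spin":0},{"gripper":0,"tx":0,"ty":0,"tz":-0.0005,"spin":0},{"gripper":0,"tx":0,"ty":0,"tz":-0.0005,"spin":0}]'
python3 - <<'E'
from h import *
import cv2
s=sense();print(s['eef_pos'],s['contact_force'])
f=grab_frame("side");cv2.imwrite("pics/s9.png",cv2.resize(f["pixels"][130:250,180:320,::-1],None,fx=4,fy=4))
E
```

```text
clock: 15.7
eef_pos: [617.8, 10.0, 46.2]
tcp_rot: [-3.142, -0.0, 1.184]
contact_force: [-0.1, 0.5, 0.1]
opening: -0.0
[617.81901369   9.98565907  46.21860178] [-0.12964848  0.5016926   0.08840081]
```

View pics/s9.png

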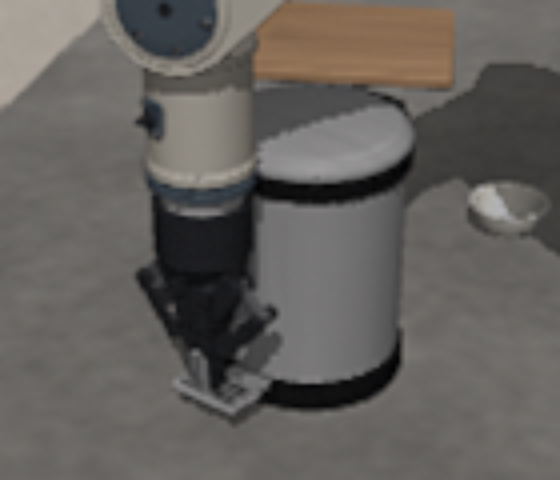

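The lid is shut and the contact force is zero. Now I withdraw straight up and a little outward.

```bash
python3 -m inch '[{"gripper":0,"tx":0,"ty":0,"tz":-0.003,"spin":0},{"gripper":0,"tx":0,"ty":0,"tz":-0.01,"spin":0},{"gripper":0,"tx":0,"ty":0,"tz":-0.02,"spin":0},{"gripper":0,"tx":0,"ty":0,"tz":-0.03,"spin":0},{"gripper":0,"tx":0.005,"ty":0,"tz":-0.03,"spin":0},{"gripper":0,"tx":0.01,"ty":0,"tz":-0.03,"spin":0},{"gripper":0,"tx":0.01,"ty":0,"tz":-0.03,"spin":0},{"gripper":0,"tx":0.01,"ty":0,"tz":-0.03,"spin":0}]'
python3 -m inch '[{"gripper":0,"tx":0.02,"ty":0,"tz":-0.03,"spin":0},{"gripper":0,"tx":0.02,"ty":0,"tz":-0.03,"spin":0},{"gripper":0,"tx":0.02,"ty":0,"tz":-0.02,"spin":0},{"gripper":0,"tx":0.02,"ty":0,"tz":-0.02,"spin":0},{"gripper":0,"tx":0.01,"ty":0,"tz":-0.01,"spin":0},{"gripper":0,"tx":0,"ty":0,"tz":0,"spin":0},{"gripper":0,"tx":0,"ty":0,"tz":0,"spin":0},{"gripper":0,"tx":0,"ty":0,"tz":0,"spin":0}]'
python3 - <<'E'
from h import *
import cv2
f=grab_frame("side");cv2.imwrite("pics/s10.png",f["pixels"][:,:,::-1])
a=cv2.imread("pics/side0.png").astype(int);b=f["pixels"][:,:,::-1].astype(int)
d=np.abs(a-b).max(2)
for n,(r0,r1,c0,c1) in dict(binlow=(180,235,222,290),tub=(270,350,130,205),sieve=(330,370,210,290),bowl=(174,191,296,320)).items(): print(n,np.percentile(d[r0:r1,c0:c1],[50,95,100]))
g=grab_frame("top");cv2.imwrite("pics/t10.png",g["pixels"][:,:,::-1]);print(sense()["contact_force"])
E
```

```text
clock: 16.55
eef_pos: [631.0, 42.5, 231.6]
tcp_rot: [3.141, -0.0, 1.184]
contact_force: [0.6, 0.7, -0.0]
opening: -0.002
clock: 17.35
eef_pos: [664.1, 124.6, 337.9]
tcp_rot: [-3.14, 0.001, 1.183]
contact_force: [-0.4, -0.5, -0.7]
opening: 0.002
binlow [ 2. 39. 48.]
tub [2. 3. 6.]
sieve [2. 2. 9.]
bowl [2. 2. 3.]
[-0.54782413 -0.19395462 -0.34324134]
```

View pics/s10.png

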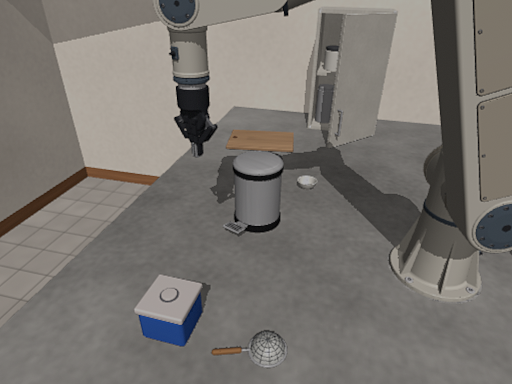

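View pics/t10.png

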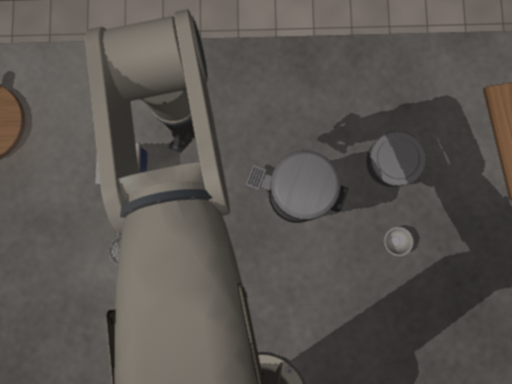

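The lid is shut and the tread is at the same pixels as before, (257,178). The bin, dabba and bowl haven't moved in the top view, nor the tub and sieve in the side view, and the hand is clear. Handing in.

```bash
python3 -c "
from rig import *
print(sign_off())"
```

```text
the job is handed in; nothing more can be done
None
```

The lid was opened by the pedal alone, held wide open for over 3 s, let down gently until it shut, and the job is handed in at about 17.5 s. I don't know the verdict, because the sign-off reports none.

- **Opening:** I pressed the outer half of the tread with the closed fingertips at about 3 to 8 N until the pedal reached its stop. In the side picture, an overlay of the lid's rim put the lid at about 1.1 rad.
- **Closing:** I let the tread up over about 3 s. The fastest stretch was roughly 15 mm/s, which I estimate at 0.6 to 0.7 rad/s at the lid, well under the 2.5 rad/s limit.
- **Final checks:** The contact force fell to zero before I withdrew. The last pictures show the lid shut, the pedal up, and the bin and bystanders at their starting pixels. The hand is clear, about 340 mm up and away from the bin.

Two things did not go straight through:
- **Refused hold commands:** My first four holding commands were refused because their rows were incomplete. No time passed and nothing moved.
- **Picture differences at the bin:** The before-and-after comparison showed differences in the region around the bin. I put these down to the arm's shadow, since its outline and the tread coincide with the first picture.

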